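# Build the keyed tower of pencil-parts tins

### The arm

A 7-joint arm with a two-finger parallel gripper is mounted at the origin on the work surface. World frame = base frame: x ahead of the robot, y to its left, z up, the work surface at z = 0. Lengths are in m, angles in degrees, forces in N, time in s.
With the tool pointing down it reaches from about 0.425 to 0.925 m from the base axis. Payload 6.8 kg.
Tool frame: the origin (TCP) lies midway between the tips of the shut fingers; the grasp point (between the pads) lies 19 mm behind it; z points along the fingers, y is the direction in which the jaws open and shut (so a half turn about z gives the same grasp; the last joint's range is limited). The gripper opens to 88 mm and grips with 3 to 60 N. Pads are 20 mm wide; open, the fingers measure 115 mm over their backs; the gripper's body (75 mm by 178 mm) begins 61 mm behind the grasp point.
Start: joints at [65.541, 27.33, 1.283, 89.118, -0.659, 63.558, -4.761], TCP at [0.212, -0.641, 0.223] pointing down, gripper open.
Joint ranges: [-169.35, 169.35], [-19.33, 120.38], [-80.79, 83.38], [13.8, 139.57], [-78.32, 258.32], [9.67, 109.79], [-169.56, 169.56]. Speed limits (degrees/s): [136.94, 136.94, 180, 180, 180, 180, 180].

### API

Orientations are given as a 3x3 rotation matrix whose columns are the frame's x, y, z axes.
In Python, from rig import read_state, snapshot, finish_job gives the robot as it stands.
- The arm moves only by the tool move_arm, never from a script. Its argument "motion" is a list that holds one entry, the list of rows, each a list of 5 numbers: the finger opening in mm, from 0 to 87.8, then the shift along the tool's x, y, z in mm, then the turn about the tool's z in rad. A call has exactly 5 rows; each row shifts and turns the commanded pose from where the row before left it, along the tool's axes as they then stand; what a row does not reach is not made up. A row lasts 1/10 s, in which the tool goes at most 50 mm and 8.59 degrees, less where a joint would pass 70% of its speed; a pose out of reach is approached as far as the arm can. A call with a gripper value outside its range is refused whole. The fingers move at their own pace and stop on an object; "newtons" is the grip in N (left out, the last holds). Time passes only in rows, so rows that do not move let the fingers close, or fill a call up. It gives the time, the measured TCP pose, the force and the opening at its end, in the units of the state.
- read_state(): the state, without advancing time (a new reading comes with each control period).
- snapshot(name): name is "scene" or "top" or "wrist"; returns a dict with "frame" (420x560x3 uint8, red, green, blue), "fov_y" (degrees; the focal length in pixels is half the picture's height over the tangent of half this angle, whatever the lens; pixels are square), "cx", "cy" (the principal point, pixels), "origin" and "orientation" of the camera in the world. Camera axes: x right, y down, z forward; pixel columns grow to the right and rows downward; lengths in m; the calibration is good to about 2 mm. A picture is of the moment at which its call begins. There is no depth.
- finish_job(): hands the job in, once; it reports no verdict.
The state is a dict: "t": time; "q": joint angles; "joint_velocities": joint speeds; "effort": joint torques, N m; "position": TCP position; "tool_rot": TCP orientation; "wrist_force": force on the tool from outside, world axes, zero at the start; "torque": the same for the moment, N m; "opening": finger opening in m.
Only numpy, scipy, OpenCV 4.12 (cv2) and the standard library are available. Lean on these libraries where they do the work, as an engineer would, in place of code of your own. Each camera call takes 0.05 s, during which the arm holds its last target.

### The job

Put the pencil-parts tins away as a tower on the round dock beside the steel cabinet, one tin at a time: first the tall tin on the dock, then the short tin on top of it, each turned so that its notch drops over the key below and it sits fully home and level. Leave the finished tower standing by itself, and do not shift or knock over the pencil barrel, the cap, the grip section or the mint box.

Things in the scene. Friction and masses are not known exactly. Their poses are not given: they have to be found in the camera images.
- tall_tin_center (a point): Tall tin: octagonal, aluminium wall, 66 mm across flats (71 over corners, each flat 21 wide), wall 44 mm high, about 130 g. On top a round dark-steel boss 44 mm wide, 9 high, with a key beside it. The flat towards the tin's +x, is notched; the other 7 are whole: grip across those. Point: on the axis, half-way up the wall; z up. Starts upright on the table, any yaw, at one of 3 places that tins and mint box swap.
- tall_tin_notch (a point): Middle of the tall tin's notch at underside level, 27 mm from the axis along the tin's +x. The notch is 19 mm wide, cut through that flat over its full height: seen from above, a slot 9 mm deep in the outline. The underside has a recess 48 mm wide, 10 mm deep inside the octagonal wall, to fit over a boss.
- tall_tin_key (a point): Foot of the key on the tall tin, level with the top edge of its wall, 27 mm from the axis, 135 degrees counter-clockwise (seen from above) from the notch. The key is dark steel, 10 mm wide, 7 mm high, reaches to 31 mm from the axis. The short tin's notch belongs over it; 2 mm play either side.
- short_tin_center (a point): Short tin: octagonal, aluminium wall, 66 mm across flats (71 over corners, each flat 21 wide), wall 30 mm high, about 100 g. On top a round dark-steel boss 44 mm wide, 9 high, with no key. The flat towards the tin's +x, is notched; the other 7 are whole: grip across those. Point: on the axis, half-way up the wall; z up. Starts upright on the table, any yaw, at one of 3 places that tins and mint box swap.
- short_tin_notch (a point): Middle of the short tin's notch at underside level, 27 mm from the axis along the tin's +x. The notch is 14 mm wide, cut through that flat over its full height: seen from above, a slot 9 mm deep in the outline. The underside has a recess 48 mm wide, 10 mm deep inside the octagonal wall, to fit over a boss.
- dock: Fixed round aluminium base plate beside the cabinet, 84 mm wide, 12 mm thick; on top a dark boss 44 mm wide, 9 mm high and a key along the dock's +x. Any yaw. Origin: centre of its underside, on the table; z up. A tin is home when its underside lies flat on the plate (or on the wall top of the tin below), recess over the boss (2 mm play), notch over the key.
- dock_key (a point): Foot of the dock's key, level with the plate's top (12 mm above the table), 27 mm from the axis along the dock's +x. The key is dark steel, 15 mm wide, 7 mm high, reaches to 31 mm from the axis. The tall tin's notch belongs over it; 2 mm play either side.
- cabinet: Fixed grey steel cabinet with a quarter-turn cam lock on its closed door, 160 mm deep (its x), 140 wide (its y), 220 high (a small grip section lies on top, to 235 mm); an obstacle close to the dock. Origin: centre of its underside.
- stand: Fixed work-holding stand, an obstacle: base disc 90 mm wide, 14 high; upright pole 14 mm thick, 345 high (20 mm ball end) on the origin's axis; at 240 mm height a clamp 22 mm wide with a thin arm reaching 72 mm along the stand's +x (away from the robot, within 0.5 rad). Origin: centre of its underside.
- barrel: Bystander: maroon lacquered pencil barrel lying along its x, 120 mm long (from -55 to +65), 12 mm thick (16 with its clip). Origin: on the table under it.
- cap: Bystander: clear acrylic cap standing upright, 15 mm wide, 42 mm high. Origin: centre of its underside.
- grip_section: Bystander: gunmetal grip section standing upright, 13 mm wide, 40 mm high. Origin: centre of its underside.
- mint_box: Bystander: closed tin mint box lying flat, 95 mm (x) by 60 mm (y) by 22 mm high. Origin: centre of its underside.
Mind the look-alikes: they are no part of the job. Leave any brown or purple look-alike of the part that bears short_tin_center alone. Leave any blue or red look-alike of the part that bears tall_tin_center alone.

How it is judged:
By the outcome, as a careful person would: the job done as asked, in the order asked, and still so for the second after the job is handed in, with the robot touching nothing.
It also fails if it takes over 54 s, if anything falls off the work surface, if the arm or the gripper's body presses on something with over 40 N, if the wrist force passes 120 N, or if a joint passes its speed limit or range.

## Working session

There is one attempt and no reset: what is moved stays moved. The work goes in short steps, Python scripts to look and compute and a tool call to move; the robot and the scene stay as the last step left them, time stands still between calls to the robot, and variables do not carry over. Pictures are saved under pics/ and viewed, and the job is handed in when it is done.

Besides the shell and the picture viewer there is one more tool, called after "Call:" in YAML: its name, and indented under it one key for each argument. move_arm: Moves the arm, as the interface text tells. Its arguments: {"type":"object","properties":{"motion":{"type":"array"},"newtons":{"type":"number"}},"required":["motion"]}

```bash
ls; mkdir -p pics
python3 - <<'E'
from rig import *
import cv2,pickle
S=read_state();print(S)
d={}
for n in("scene","top","wrist"):
    s=snapshot(n);d[n]=s;cv2.imwrite(f"pics/a_{n}.png",s["frame"][:,:,::-1])
    print(n,{k:v for k,v in s.items() if k!="frame"})
pickle.dump(d,open("a.pkl","wb"))
E
```

```text
pics
{'t': 0.0, 'q': array([65.53978259, 27.37693698,  1.27932297, 89.17539724, -0.66023435,
       63.55915986, -4.76018363]), 'joint_velocities': array([ 0.06836071, -0.06422851, -0.04192625, -0.04308674,  0.00244375,
        0.06243488, -0.07746209]), 'effort': array([-1.60483473e-04, -5.82853353e+01,  1.53440651e+00, -2.72614700e+01,
       -5.44248812e-02,  1.68486347e-02,  1.52563844e-04]), 'position': array([ 0.21138528, -0.64042501,  0.22168963]), 'tool_rot': array([[ 9.49595806e-01,  3.13476241e-01, -6.72834623e-04],
       [ 3.13476944e-01, -9.49594309e-01,  1.68922480e-03],
       [-1.09388089e-04, -1.81499892e-03, -9.99998347e-01]]), 'wrist_force': array([ 1.00344706,  0.68136497, -0.32163089]), 'torque': array([ 0.05828773, -0.00171123, -0.04613899]), 'opening': 0.08812617530042477}
scene {'fov_y': 50.272749141799, 'cx': 285.99271950740723, 'cy': 210.37393063811635, 'origin': array([ 1.06593825, -0.73926994,  0.68689548]), 'orientation': array([[ 0.81995546,  0.32798057, -0.46915007],
       [ 0.57216522, -0.49438935,  0.65437461],
       [-0.01732064, -0.80498939, -0.59303632]])}
top {'fov_y': 46.625914001137815, 'cx': 283.8441590781092, 'cy': 207.13405106707054, 'origin': array([ 0.42131558, -0.03574675,  1.14606417]), 'orientation': array([[ 0.01714322, -0.99093943,  0.13321092],
       [-0.99984756, -0.01654899,  0.00556679],
       [-0.00331185, -0.13328604, -0.99107208]])}
wrist {'fov_y': 70.60404165512614, 'cx': 283.1726525299722, 'cy': 212.94001419862542, 'origin': array([ 0.2818775 , -0.61659207,  0.38439581]), 'orientation': array([[ 0.31416834, -0.91355006, -0.25831093],
       [-0.94936627, -0.30271461, -0.08406874],
       [-0.00139349,  0.27164342, -0.96239696]])}
```

View pics/a_scene.png

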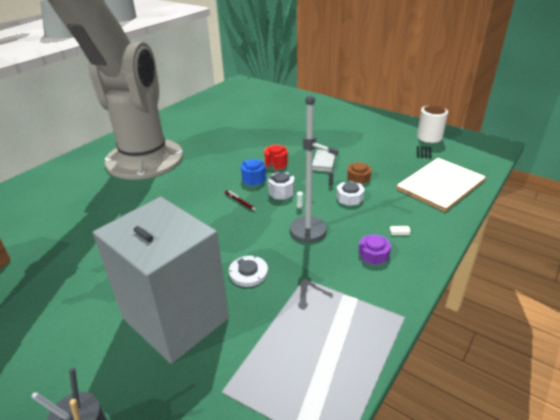

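View pics/a_top.png

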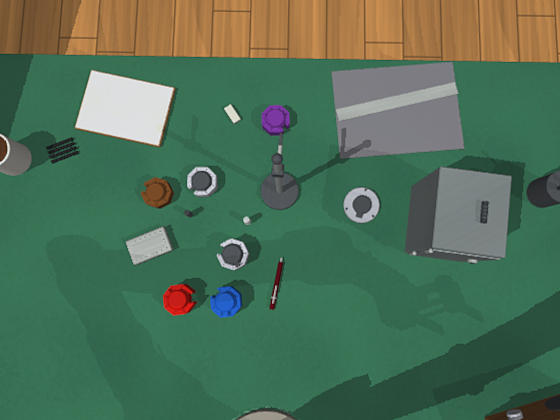

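View pics/a_wrist.png

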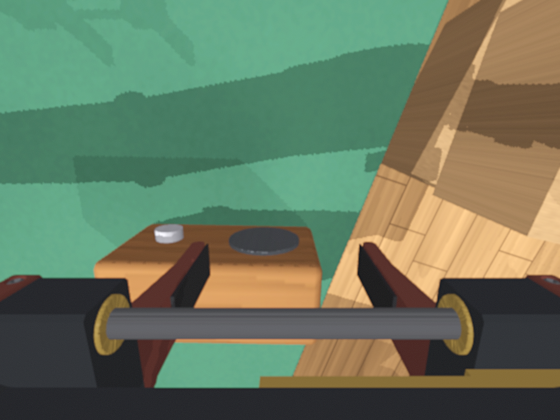

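The top view shows two silver tins, at (202,181) and (233,254). The dock is at (361,205), the stand at (280,190) and the cabinet is to its right. I'll zoom in on these.

```bash
cat > h.py <<'E'
import numpy as np,cv2,pickle
from rig import *
def ray(s,u,v):
    f=s["frame"].shape[0]/2/np.tan(np.radians(s["fov_y"])/2)
    d=np.array([(u-s["cx"])/f,(v-s["cy"])/f,1.]);return s["origin"],s["orientation"]@d
def onz(s,u,v,z):
    o,d=ray(s,u,v);return o+d*(z-o[2])/d[2]
def pix(s,p):
    f=s["frame"].shape[0]/2/np.tan(np.radians(s["fov_y"])/2)
    c=s["orientation"].T@(np.array(p)-s["origin"]);return np.array([s["cx"]+f*c[0]/c[2],s["cy"]+f*c[1]/c[2]])
def crop(s,u,v,w,h,k):
    u0,v0=int(u-w/2),int(v-h/2);u0=max(u0,0);v0=max(v0,0)
    return cv2.resize(s["frame"][v0:v0+h,u0:u0+w,::-1],None,fx=k,fy=k,interpolation=cv2.INTER_CUBIC),(u0,v0)
E
python3 - <<'E'
from h import *
d=pickle.load(open("a.pkl","rb"))
t=d["top"];sc=d["scene"]
A=[crop(t,u,v,50,50,7)[0] for u,v in((202,181),(233,254))]
B=[crop(sc,u,v,50,50,7)[0] for u,v in((350,193),(281,185))]
cv2.imwrite("pics/b.png",cv2.resize(np.vstack([np.hstack(A),np.hstack(B)]),(590,590)))
A=[crop(t,361,205,60,60,6)[0],crop(sc,248,270,60,60,6)[0]]
cv2.imwrite("pics/c.png",np.hstack(A))
for n,u,v,z in(("tinA",202,181,.04),("tinB",233,254,.04),("dock",361,205,.012),("stand",280,193,.014),("mint",149,246,.022),("cap",247,220,0),("grip",189,213,0),("barrel1",281,260,.006),("barrel2",272,307,.006),("cabtop",440,170,.22),("cabtop",433,252,.22),("cabtop",507,257,.22),("cabtop",511,174,.22),("red",179,300,.04),("blue",226,300,.04),("brown",157,193,.03)):
    print(n,onz(t,u,v,z).round(3))
for n,u,v,z in(("tinA",350,190,.03),("tinB",281,180,.044)): print(n,onz(sc,u,v,z).round(3))
E
```

```text
tinA [0.628 0.16  0.04 ]
tinB [0.461 0.084 0.04 ]
dock [ 0.582 -0.21   0.012]
stand [ 0.607 -0.02   0.014]
mint [0.477 0.28  0.022]
cap [0.543 0.057 0.   ]
grip [0.558 0.195 0.   ]
barrel1 [ 0.45  -0.025  0.006]
barrel2 [ 0.343 -0.006  0.006]
cabtop [ 0.623 -0.331  0.22 ]
cabtop [ 0.465 -0.314  0.22 ]
cabtop [ 0.458 -0.454  0.22 ]
cabtop [ 0.618 -0.468  0.22 ]
red [0.357 0.201 0.04 ]
blue [0.359 0.096 0.04 ]
brown [0.6   0.266 0.03 ]
tinA [0.635 0.153 0.03 ]
tinB [0.468 0.075 0.044]
```

View pics/b.png

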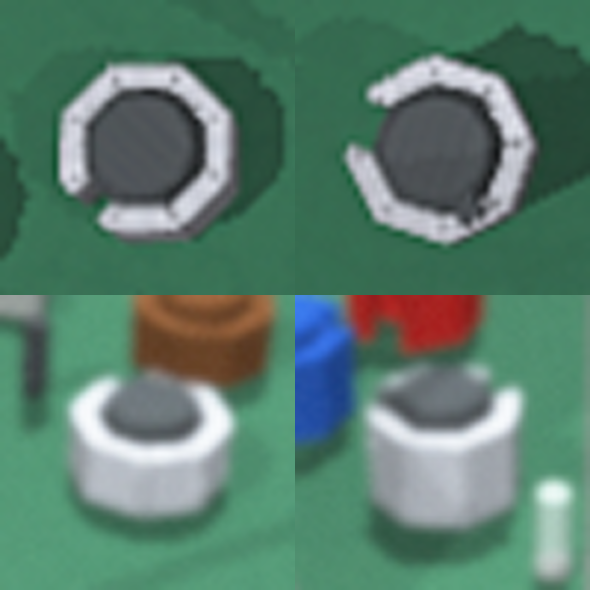

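View pics/c.png

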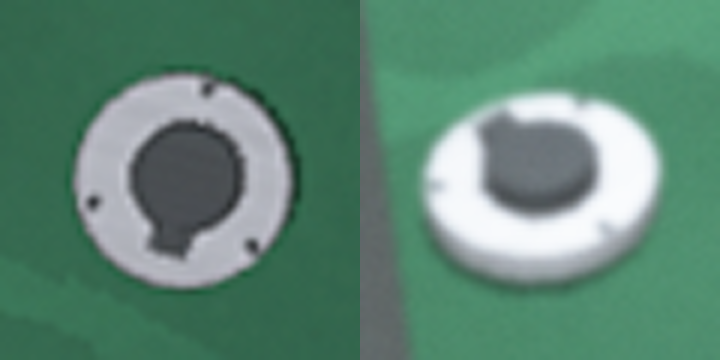

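The tall tin (with key) is at about (0.46, 0.08), notch yaw about 80°. The short tin is at about (0.63, 0.16), notch yaw about 135°. The dock is at (0.58, -0.21), key yaw about 170°. I'll raise, turn the jaws to 35°, and look over the dock with the wrist camera.

Call:
move_arm:
  motion:
    - [[87.8,0,0,-20,-0.133],[87.8,0,0,-20,-0.133],[87.8,0,0,-20,-0.133],[87.8,0,0,-20,-0.133],[87.8,0,0,-20,-0.133]]
  newtons: 20

```text
t: 0.65
position: [0.2114, -0.6408, 0.3231]
tool_rot: [[0.549, 0.836, -0.0], [0.836, -0.549, 0.001], [0.0, -0.001, -1.0]]
wrist_force: [0.8, 0.1, -0.8]
opening: 0.0879
```

Call:
move_arm:
  motion:
    - [[87.8,0,0,0,-0.133],[87.8,0,0,0,-0.133],[87.8,0,0,0,-0.133],[87.8,0,0,0,-0.133],[87.8,0,0,0,-0.133]]

```text
t: 1.15
position: [0.2114, -0.6408, 0.3222]
tool_rot: [[-0.083, 0.997, -0.0], [0.997, 0.083, 0.001], [0.001, -0.0, -1.0]]
wrist_force: [-0.3, -0.0, -0.1]
opening: 0.088
```

Call:
move_arm:
  motion:
    - [[87.8,0,0,0,-0.133],[87.8,0,0,0,-0.133],[87.8,0,0,0,-0.133],[87.8,0,0,0,-0.133],[87.8,0,0,0,0]]

```text
t: 1.65
position: [0.2113, -0.6409, 0.3222]
tool_rot: [[-0.574, 0.819, -0.0], [0.819, 0.574, 0.001], [0.001, 0.0, -1.0]]
wrist_force: [-0.8, -0.5, -0.6]
opening: 0.088
```

```bash
cat >> h.py <<'E'
def go(x,y,z,yaw=None):
    S=read_state();R=S["tool_rot"];d=R.T@(np.array([x,y,z])-S["position"])*1000
    ya=np.degrees(np.arctan2(R[1,1],R[0,1]))
    print("t",round(S["t"],2),"pos",S["position"].round(4),"yaw",ya.round(2),"tilt",R[:,2].round(4),"q",S["q"].round(0),"open",round(S["opening"],4),"F",S["wrist_force"].round(1))
    print("shift tool mm",d.round(1),"n45",(np.linalg.norm(d)/45).round(1), "turn" ,None if yaw is None else round(-np.radians((yaw-ya+180)%360-180),3))
E
python3 -c "
from h import *
go(.582,-.21,.25,35)"
```

```text
t 1.65 pos [ 0.2113 -0.6409  0.3222] yaw 35.01 tilt [-1.e-04  8.e-04 -1.e+00] q [ 79.  25. -19.  81.   8.  76.  95.] open 0.088 F [-0.8 -0.5 -0.6]
shift tool mm [140.2 550.8  72.5] n45 12.7 turn 0.0
```

Call:
move_arm:
  motion:
    - [[87.8,9.3,36.7,0,0],[87.8,9.3,36.7,0,0],[87.8,9.3,36.7,0,0],[87.8,9.3,36.7,0,0],[87.8,9.3,36.7,0,0]]

```text
t: 2.15
position: [0.3361, -0.4964, 0.3226]
tool_rot: [[-0.569, 0.822, -0.0], [0.822, 0.569, 0.0], [0.0, -0.0, -1.0]]
wrist_force: [0.8, -0.2, 0.9]
opening: 0.0875
```

Call:
move_arm:
  motion:
    - [[87.8,9.3,36.7,0,0],[87.8,9.3,36.7,0,0],[87.8,9.3,36.7,0,0],[87.8,9.3,36.7,0,0],[87.8,9.3,36.7,0,0]]

```text
t: 2.65
position: [0.4598, -0.3532, 0.3226]
tool_rot: [[-0.569, 0.822, -0.0], [0.822, 0.569, -0.0], [0.0, -0.0, -1.0]]
wrist_force: [0.4, 0.3, 0.8]
opening: 0.0879
```

Call:
move_arm:
  motion:
    - [[87.8,9.3,36.7,18,0],[87.8,9.3,36.7,18,0],[87.8,9.3,36.7,18,0],[87.8,9.3,36.7,18,0],[87.8,9.3,36.7,0,0]]

```text
t: 3.15
position: [0.582, -0.21, 0.2477]
tool_rot: [[-0.569, 0.822, -0.005], [0.822, 0.569, 0.001], [0.004, -0.003, -1.0]]
wrist_force: [-0.6, -1.2, 0.2]
opening: 0.0879
```

```bash
python3 -c "
from h import *
go(.582,-.21,.25,35)
s=snapshot('wrist');s['S']=read_state();pickle.dump(s,open('dock.pkl','wb'));cv2.imwrite('pics/d.png',s['frame'][:,:,::-1]);print(pix(s,[.582,-.21,.012]))"
```

```text
t 3.15 pos [ 0.582  -0.21    0.2477] yaw 34.71 tilt [-0.0045  0.0011 -1.    ] q [ 38.  24. -32.  94.  13.  66.  37.] open 0.0879 F [-0.6 -1.2  0.2]
shift tool mm [ 0.  -0.  -2.3] n45 0.1 turn -0.005
[283.49499257 187.27015981]
```

View pics/d.png

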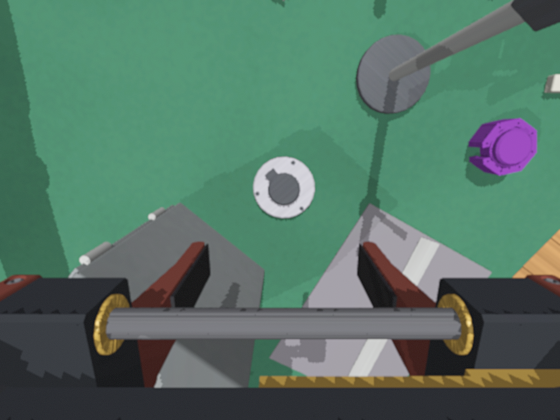

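The dock is at (284,187), with its key pointing up-left. I'll go lower for a sharper measurement.

Call:
move_arm:
  motion:
    - [[87.8,0,0,33,-0.005],[87.8,0,0,33,0],[87.8,0,0,32,0],[87.8,0,0,0,0],[87.8,0,0,0,0]]

```text
t: 3.7
position: [0.5829, -0.2114, 0.1531]
tool_rot: [[-0.575, 0.818, -0.001], [0.818, 0.575, 0.0], [0.001, -0.0, -1.0]]
wrist_force: [0.4, -0.0, 0.3]
opening: 0.0877
```

```bash
cat >> h.py <<'E'
def circ(mask,z,s,near):
    n,l,st,c=cv2.connectedComponentsWithStats(mask.astype(np.uint8))
    k=min(range(1,n),key=lambda i:np.hypot(*(c[i]-near)) if st[i,4]>150 else 1e9)
    m=(l==k).astype(np.uint8)
    cn=max(cv2.findContours(m,cv2.RETR_EXTERNAL,cv2.CHAIN_APPROX_NONE)[0],key=len)[:,0,:]
    P=np.array([onz(s,u,v,z)[:2] for u,v in cn])
    return m,cn,P
def fitc(P):
    A=np.c_[P,np.ones(len(P))];w=np.ones(len(P),bool)
    for _ in range(6):
        a=np.linalg.lstsq(A[w],(P[w]**2).sum(1),rcond=None)[0];c=a[:2]/2;r=np.sqrt(a[2]+c@c)
        e=np.hypot(*(P-c).T)-r;w=abs(e)<max(1.5*np.std(e[w]),.0007)
    return c,r,w.mean()
def loc(S,c):  # world xy -> tool frame mm
    d=np.array([c[0],c[1],S["position"][2]])-S["position"];return (S["tool_rot"].T@d*1000)[:2]
E
python3 - <<'E'
from h import *
go(.582,-.21,.15,35)
s=snapshot('wrist');s['S']=read_state();pickle.dump(s,open('dock.pkl','wb'))
im,o=crop(s,284,205,100,100,6);cv2.imwrite('pics/e.png',im)
c=pix(s,[.582,-.21,.012]);print(c)
u,v=np.round(c).astype(int)
hsv=cv2.cvtColor(s["frame"],cv2.COLOR_RGB2HSV)
print(hsv[v-6:v+50:4,u])
E
```

```text
t 3.7 pos [ 0.5829 -0.2114  0.1531] yaw 35.13 tilt [-5.e-04  3.e-04 -1.e+00] q [ 36.  29. -30.  99.  17.  56.  35.] open 0.0877 F [ 0.4 -0.   0.3]
shift tool mm [1.6 0.1 3.1] n45 0.1 turn 0.002
[282.89992015 201.83086449]
[[108  23 111]
 [110  20 114]
 [107  21 111]
 [110  21 110]
 [107  20 112]
 [113  19 109]
 [111  22 115]
 [111  18  98]
 [120   8 217]
 [124   9 215]
 [120   7 221]
 [ 93  19 132]
 [ 76 114 141]
 [ 75 113 140]]
```

View pics/e.png

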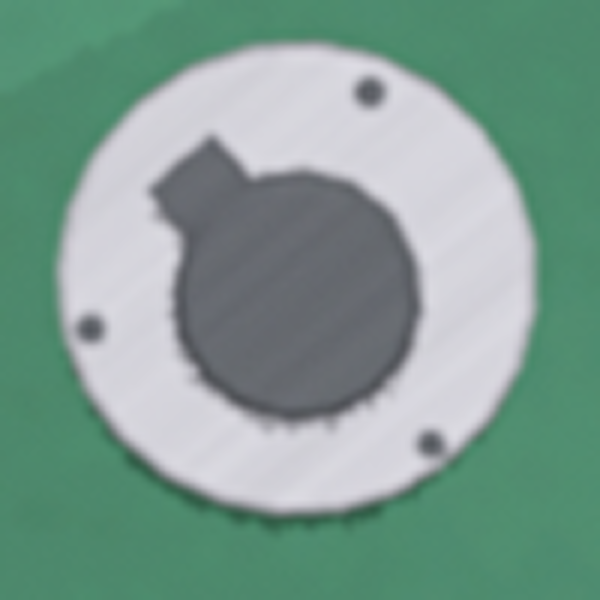

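```bash
cat >> h.py <<'E'
def masks(s,near,w=75):
    f=s["frame"];hsv=cv2.cvtColor(f,cv2.COLOR_RGB2HSV)
    low=(hsv[...,1]<60);dark=low&(hsv[...,2]<165)&(hsv[...,2]>25);br=low&(hsv[...,2]>175)
    g=np.zeros(low.shape,bool);u,v=map(int,near);g[max(0,v-w):v+w,max(0,u-w):u+w]=1
    return low&g,dark&g,br&g
E
python3 - <<'E'
from h import *
s=pickle.load(open('dock.pkl','rb'));S=s['S'];near=pix(s,[.582,-.21,.012])
low,dark,br=masks(s,near,55)
m,cn,P=circ(br,.012,s,near)
c,r,w=fitc(P);print("plate",c.round(4),r.round(4),w,loc(S,c).round(2))
m2,cn2,P2=circ(dark,.021,s,near);cb,rb,w=fitc(P2);print("boss",cb.round(4),rb.round(4),w)
# key: dark pixels beyond 24mm from boss centre at z .019
v,u=np.nonzero(m2);Q=np.array([onz(s,a,b,.019)[:2] for a,b in zip(u,v)]);
for ctr in(c,cb):
  d=Q-ctr;rr=np.hypot(*d.T);k=(rr>.0245)&(rr<.033);mm=d[k].mean(0);print("key",k.sum(),rr[k].max().round(4),np.degrees(np.arctan2(mm[1],mm[0])).round(2))
E
```

```text
plate [ 0.5824 -0.2102] 0.0411 0.8884297520661157 [ 1.86 -0.37]
boss [ 0.582  -0.2108] 0.0217 0.6240601503759399
key 96 0.0307 166.88
key 91 0.0306 165.09
```

Call:
move_arm:
  motion:
    - [[87.8,14,-20,-12,0],[87.8,14,-20,-12,0],[87.8,14,-20,-8,0],[87.8,14,-20,0,0],[87.8,14,-20,0,0]]

```text
t: 4.25
position: [0.4615, -0.2123, 0.1874]
tool_rot: [[-0.576, 0.817, 0.004], [0.817, 0.576, -0.002], [-0.004, 0.002, -1.0]]
wrist_force: [-0.4, 0.2, 0.7]
opening: 0.0874
```

```bash
python3 -c "
from h import *
go(.4645,.08,.185,-55)"
```

```text
t 4.25 pos [ 0.4615 -0.2123  0.1874] yaw 35.18 tilt [ 0.0042 -0.0024 -1.    ] q [ 46.  17. -33. 112.  11.  54.  42.] open 0.0874 F [-0.4  0.2  0.7]
shift tool mm [237.2 170.8   1.7] n45 6.5 turn 1.574
```

Call:
move_arm:
  motion:
    - [[87.8,29.7,21.4,0,0],[87.8,29.7,21.4,0,0],[87.8,29.7,21.4,0,0],[87.8,29.7,21.4,0,0],[87.8,29.7,21.4,0,0]]

```text
t: 4.75
position: [0.4639, -0.0273, 0.1871]
tool_rot: [[-0.576, 0.817, 0.004], [0.818, 0.576, -0.001], [-0.003, 0.003, -1.0]]
wrist_force: [-0.8, 0.0, -0.1]
opening: 0.0881
```

Call:
move_arm:
  motion:
    - [[87.8,29.7,21.4,0,0],[87.8,29.7,21.4,0,0],[87.8,29.7,21.4,0,0],[87.8,0,0,0,0.143],[87.8,0,0,0,0.143]]

```text
t: 5.25
position: [0.4648, 0.0831, 0.187]
tool_rot: [[-0.32, 0.948, 0.004], [0.948, 0.32, 0.001], [-0.001, 0.004, -1.0]]
wrist_force: [-0.1, -0.6, -0.0]
opening: 0.0878
```

Call:
move_arm:
  motion:
    - [[87.8,0,0,0,0.143],[87.8,0,0,0,0.143],[87.8,0,0,0,0.143],[87.8,0,0,0,0.143],[87.8,0,0,0,0.143]]

```text
t: 5.75
position: [0.465, 0.0816, 0.187]
tool_rot: [[0.383, 0.924, 0.004], [0.924, -0.383, 0.0], [0.002, 0.004, -1.0]]
wrist_force: [1.3, -0.4, -0.2]
opening: 0.0879
```

Call:
move_arm:
  motion:
    - [[87.8,0,0,0,0.143],[87.8,0,0,0,0.143],[87.8,0,0,0,0.143],[87.8,0,0,0,0.143],[87.8,0,0,0,0]]

```text
t: 6.25
position: [0.4649, 0.0816, 0.1868]
tool_rot: [[0.819, 0.574, 0.004], [0.574, -0.819, 0.0], [0.004, 0.002, -1.0]]
wrist_force: [0.2, 1.0, -0.3]
opening: 0.0878
```

Run:
```python
from h import *
go(.4645,.08,.185,-55)
s=snapshot('wrist');s['S']=read_state();pickle.dump(s,open('tall.pkl','wb'));cv2.imwrite('pics/f.png',s['frame'][:,:,::-1])
c=pix(s,[.4645,.08,.044]);print(c)
im,o=crop(s,*c,120,120,5);cv2.imwrite('pics/g.png',im);print(o)
```

```text
t 6.25 pos [0.4649 0.0816 0.1868] yaw -55.0 tilt [ 4.e-03  4.e-04 -1.e+00] q [  7.  13. -27. 117.   7.  52. -80.] open 0.0878 F [ 0.2  1.  -0.3]
shift tool mm [-1.2  1.1  1.8] n45 0.1 turn 0.0
[284.57800445 204.06284867]
(224, 144)
```

View pics/g.png

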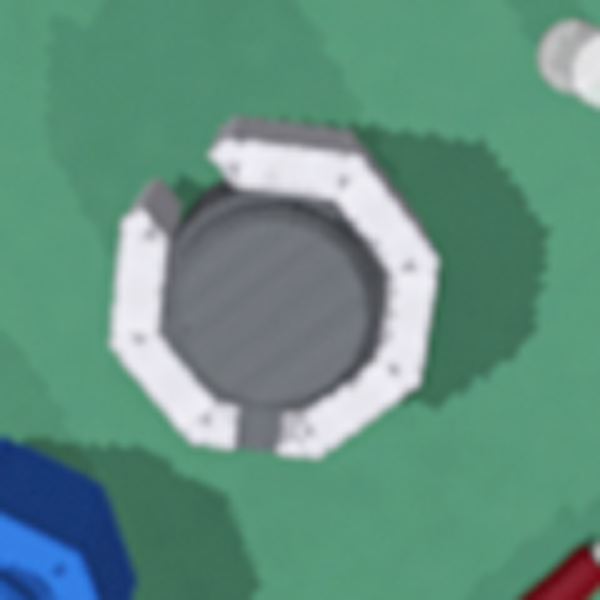

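View pics/f.png

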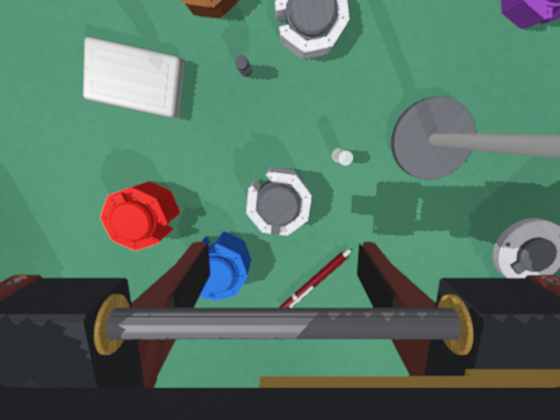

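```bash
cat >> h.py <<'E'
def tin(s,near,ztop,zc=None,w=42):
    S=s['S'];low,dark,br=masks(s,near,w)
    m2,cn2,P2=circ(dark,ztop+.009,s,near);cb,rb,ww=fitc(P2)
    print("boss",cb.round(4),rb.round(4),"tool",loc(S,cb).round(2))
    m,cn,P=circ(br,ztop,s,near)
    H=cv2.convexHull(P.astype(np.float32)*1000)
    Hh=cv2.approxPolyDP(H,1.2,True)[:,0]
    E=np.roll(Hh,-1,0)-Hh;L=np.hypot(*E.T);a=np.arctan2(E[:,1],E[:,0])
    k=L>14;ph=np.angle((L[k]*np.exp(8j*a[k])).sum())/8;
    ph=np.degrees(ph);print("edges",L.round(1),(np.degrees(a)%45).round(1),"flat normals mod45",ph.round(2)%45)
    # centre from opposite edges: min-area rects at that yaw
    n=[]
    cs=[]
    for i in range(8):
        t=np.radians(ph+45*i);u=np.array([np.cos(t),np.sin(t)]);pr=H[:,0]@u;cs.append((np.degrees(t)%360,pr.max()));
    for i in range(4):
        lo=-cs[i+4][1];print("  normal",round(cs[i][0],1),"width",round(cs[i][1]-lo,1),"mid",round((cs[i][1]+lo)/2,1),end=";")
    A=np.array([[np.cos(np.radians(c[0])),np.sin(np.radians(c[0]))] for c in cs[:4]]);b=np.array([(cs[i][1]-cs[i+4][1])/2 for i in range(4)])
    ce=np.linalg.lstsq(A,b,rcond=None)[0]/1000;print("\noct centre",ce.round(4),"tool",loc(S,ce).round(2))
    d=P-ce;rr=np.hypot(*d.T)
    return ce,cb,ph
E
python3 - <<'E'
from h import *
s=pickle.load(open('tall.pkl','rb'))
tin(s,pix(s,[.4645,.08,.044]),.044)
for p in((205,180),(260,430)):
    q=onz(s,224+p[0]/5,144+p[1]/5,.044)[:2]-np.array([.4645,.079]);print(np.degrees(np.arctan2(q[1],q[0])),np.hypot(*q))
E
```

```text
boss [0.4621 0.0875] 0.024 tool [ 1.32 -6.38]
edges [ 3.7 66.1  7.7 27.5 26.7 28.  28. ] [ 0.8  2.5 26.4 28.6 27.2 27.7 28.7] flat normals mod45 31.630001
  normal 346.6 width 54.9 mid 434.9;  normal 31.6 width 68.3 mid 436.7;  normal 76.6 width 66.4 mid 188.8;  normal 121.6 width 48.3 mid -178.6;
oct centre [0.4661 0.0801] tool [0.34 2.02]
73.89209082564709 0.03374900846325006
-164.50873964798166 0.030192056970611485
```

Run:
```python
t=open('h.py').read()
t=t.replace("""    m,cn,P=circ(br,ztop,s,near)
    H=""","""    b2=cv2.morphologyEx(br.astype(np.uint8),cv2.MORPH_OPEN,np.ones((3,3),np.uint8))
    v,u=np.nonzero(b2);P=np.array([onz(s,a,b,ztop)[:2] for a,b in zip(u,v)])
    H=""")
t=t.replace("np.roll(Hh,-1,0)-Hh;L","np.roll(Hh,-1,0)-Hh;L").replace("    return ce,cb,ph","""    # angular gap in the bright ring, and key
    h=np.histogram(np.degrees(np.arctan2(d[:,1],d[:,0]))%360,bins=72,range=(0,360))[0];print("thin bins",[(5*i,int(h[i])) for i in range(72) if h[i]<.5*np.median(h)])
    return ce,cb,ph""")
open('h.py','w').write(t)
from h import *
s=pickle.load(open('tall.pkl','rb'))
tin(s,pix(s,[.4645,.08,.044]),.044)
```

```text
boss [0.4621 0.0875] 0.024 tool [ 1.32 -6.38]
edges [28.  26.9 27.3 27.2 27.5 27.5 28.7 25.6] [28.7 28.4 28.7 27.9 27.8 28.6 30.  28.6] flat normals mod45 28.59
  normal 343.6 width 67.6 mid 417.5;  normal 28.6 width 67.7 mid 445.1;  normal 73.6 width 67.5 mid 211.9;  normal 118.6 width 67.2 mid -145.1;
oct centre [0.4603 0.0855] tool [-1.29 -5.73]
thin bins [(55, 1), (60, 0), (65, 0), (70, 0), (75, 0), (80, 0), (85, 2), (200, 0), (205, 0), (210, 0), (215, 3)]
```

The tall tin's centre is (0.4603, 0.0855), notch yaw 73.6° and key about 208°, which agrees with the 135° given. I'll grip it across two perpendicular flat pairs so it centres on both axes.

Call:
move_arm:
  motion:
    - [[87.8,-1.3,-5.7,20,0],[87.8,0,0,10,-0.146],[87.8,0,0,10,-0.146],[87.8,0,0,10,-0.146],[87.8,0,0,10,-0.146]]

```text
t: 6.8
position: [0.4601, 0.0852, 0.1253]
tool_rot: [[0.356, 0.934, 0.002], [0.934, -0.356, 0.0], [0.001, 0.002, -1.0]]
wrist_force: [-1.2, -0.9, -0.2]
opening: 0.0878
```

Call:
move_arm:
  motion:
    - [[87.8,0,0,10,-0.146],[87.8,0,0,10,-0.146],[87.8,0,0,0,-0.146],[87.8,0,0,0,-0.146],[87.8,0,0,0,-0.146]]

```text
t: 7.3
position: [0.4601, 0.0851, 0.1056]
tool_rot: [[-0.357, 0.934, 0.002], [0.934, 0.357, 0.0], [-0.0, 0.002, -1.0]]
wrist_force: [1.0, -0.3, 0.1]
opening: 0.0877
```

Call:
move_arm:
  motion:
    - [[87.8,0,0,10,-0.146],[87.8,0,0,0,0],[87.8,0,0,0,0],[87.8,0,0,0,0],[87.8,0,0,0,0]]

```text
t: 7.8
position: [0.4596, 0.0851, 0.0952]
tool_rot: [[-0.48, 0.877, 0.001], [0.877, 0.48, -0.0], [-0.001, 0.001, -1.0]]
wrist_force: [-0.3, 0.5, -0.4]
opening: 0.088
```

Run:
```python
from h import *
go(.4603,.0855,.014,28.6)
s=snapshot('wrist');s['S']=read_state();pickle.dump(s,open('tall2.pkl','wb'))
tin(s,pix(s,[.4603,.0855,.044]),.044,w=50)
```

```text
t 7.8 pos [0.4596 0.0851 0.0952] yaw 28.7 tilt [ 9.e-04 -1.e-04 -1.e+00] q [ 17.  24. -42. 121.  23.  43. -11.] open 0.088 F [-0.3  0.5 -0.4]
shift tool mm [ 0.1  0.8 81.2] n45 1.8 turn 0.002
boss [0.4593 0.088 ] 0.023 tool [2.68 1.18]
edges [28.3 35.9 16.7 34.2 27.3 27.3 27.7 26.2] [26.4 28.  28.7 28.7 26.5 28.  27.  26.9] flat normals mod45 27.53
  normal 342.5 width 67.6 mid 413.8;  normal 27.5 width 67.3 mid 448.1;  normal 72.5 width 66.7 mid 219.9;  normal 117.5 width 72.3 mid -134.2;
oct centre [0.4601 0.0868] tool [1.32 1.34]
thin bins [(55, 0), (60, 0), (65, 0), (70, 0), (75, 0), (80, 0), (85, 10), (205, 3), (210, 0), (215, 0), (220, 11)]
```

Call:
move_arm:
  motion:
    - [[87.8,0.5,0.8,27,0],[87.8,0,0,27,0],[87.8,0,0,27,0],[87.8,0,0,0,0],[60,0,0,0,0]]
  newtons: 10

```text
t: 8.35
position: [0.4596, 0.0861, 0.014]
tool_rot: [[-0.481, 0.876, -0.001], [0.876, 0.481, -0.0], [0.0, -0.001, -1.0]]
wrist_force: [-0.0, 0.2, -0.1]
opening: 0.0829
```

Call:
move_arm:
  motion:
    - [[60,0,0,0,0],[60,0,0,0,0],[60,0,0,0,0],[60,0,0,0,0],[60,0,0,0,0]]

```text
t: 8.85
position: [0.4606, 0.0859, 0.0148]
tool_rot: [[-0.481, 0.877, 0.002], [0.877, 0.481, -0.0], [-0.001, 0.002, -1.0]]
wrist_force: [-0.1, -0.0, 7.4]
opening: 0.0659
```

Call:
move_arm:
  motion:
    - [[87.8,0,0,0,0],[87.8,0,0,0,0],[87.8,0,0,0,0],[87.8,0,0,0,0],[87.8,0,0,0,0.143]]

```text
t: 9.35
position: [0.4595, 0.0856, 0.0135]
tool_rot: [[-0.349, 0.937, -0.001], [0.937, 0.349, 0.0], [0.0, -0.0, -1.0]]
wrist_force: [0.0, -0.6, 0.2]
opening: 0.0876
```

Call:
move_arm:
  motion:
    - [[87.8,0,0,0,0.143],[87.8,0,0,0,0.143],[87.8,0,0,0,0.143],[87.8,0,0,0,0.143],[87.8,0,0,0,0.143]]

```text
t: 9.85
position: [0.4596, 0.0858, 0.0136]
tool_rot: [[0.354, 0.935, -0.0], [0.935, -0.354, 0.0], [0.0, -0.0, -1.0]]
wrist_force: [0.7, 0.5, 0.3]
opening: 0.0876
```

Call:
move_arm:
  motion:
    - [[87.8,0,0,0,0.143],[87.8,0,0,0,0.143],[87.8,0,0,0,0.143],[87.8,0,0,0,0.143],[87.8,0,0,0,0.143]]

```text
t: 10.35
position: [0.4596, 0.0858, 0.0136]
tool_rot: [[0.88, 0.474, -0.0], [0.474, -0.88, 0.0], [-0.0, -0.0, -1.0]]
wrist_force: [0.4, -0.1, -0.3]
opening: 0.0877
```

Run:
```python
from h import *
go(.4603,.0862,.014,-61.4)
s=snapshot('wrist');s['S']=read_state();pickle.dump(s,open('tall3.pkl','wb'));cv2.imwrite('pics/i.png',s['frame'][:,:,::-1])
```

```text
t 10.35 pos [0.4596 0.0858 0.0136] yaw -61.7 tilt [-1.e-04  1.e-04 -1.e+00] q [ -8.  28. -13. 125.  12.  29. -92.] open 0.0877 F [ 0.4 -0.1 -0.3]
shift tool mm [ 0.8 -0.  -0.4] n45 0.0 turn -0.005
```

View pics/i.png

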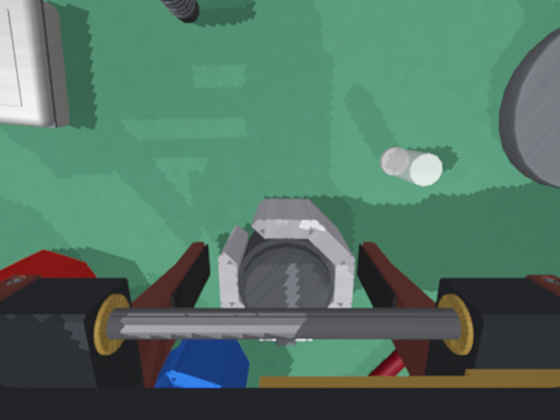

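Call:
move_arm:
  motion:
    - [[87.8,0.9,0,0,-0.003],[60,0,0,0,0],[60,0,0,0,0],[60,0,0,0,0],[60,0,0,0,0]]
  newtons: 25

```text
t: 10.9
position: [0.4605, 0.0861, 0.0136]
tool_rot: [[0.876, 0.482, -0.0], [0.482, -0.876, 0.0], [-0.0, -0.0, -1.0]]
wrist_force: [0.4, 0.2, -0.1]
opening: 0.066
```

Call:
move_arm:
  motion:
    - [[60,0,0,0,0],[60,0,0,0,0],[60,0,0,0,0],[60,0,0,-20,0],[60,0,0,-40,0]]

```text
t: 11.4
position: [0.4581, 0.0857, 0.0722]
tool_rot: [[0.876, 0.482, -0.006], [0.482, -0.876, -0.001], [-0.006, -0.002, -1.0]]
wrist_force: [0.7, -0.6, -0.3]
opening: 0.0661
```

Run:
```python
from h import *
go(.46,-.21,.19,-62)
```

```text
t 11.4 pos [0.4581 0.0857 0.0722] yaw -61.16 tilt [-0.006  -0.0013 -1.    ] q [ -5.  21. -15. 123.   9.  37. -88.] open 0.0661 F [ 0.7 -0.6 -0.3]
shift tool mm [-141.7  259.7 -117.5] n45 7.1 turn 0.015
```

Run:
```python
from h import *
d=pickle.load(open('a.pkl','rb'));t=d['top'];t['S']=read_state()
print("TOP tall");ce,_,_=tin(t,pix(t,[.4603,.0855,.044]),.044,w=22)
near=pix(t,[.5822,-.2105,.012]);low,dark,br=masks(t,near,26)
m,cn,P=circ(low,.012,t,near);c,r,w=fitc(P);print("TOP plate",c.round(4),r)
m,cn,P2=circ(dark,.021,t,near);cb,rb,w=fitc(P2);print("TOP boss",cb.round(4),rb)
dt=np.array([.4603,.0855])-ce;dd=np.array([.5822,-.2105])-c
print(dt,dd)
T=pickle.load(open('tall.pkl','rb'))['S']['tool_rot'][:2,:2];D=pickle.load(open('dock.pkl','rb'))['S']['tool_rot'][:2,:2]
print("bias tool mm",np.linalg.solve(T-D,dt-dd)*1000, "top bias", )
b=np.linalg.solve(T-D,dt-dd);print("dock corrected",np.array([.5822,-.2105])-D@b, "tin corr",np.array([.4603,.0855])-T@b)
print("SHORT");tin(t,pix(t,[.63,.16,.03]),.03,w=22)
```

```text
TOP tall
boss [0.4594 0.0778] 0.0293 tool [-2.69  7.52]
edges [ 9.4 18.1 13.1 34.8 10.1 12.8 12.2  6.7 30.  12.  15.7 15.2 11.4] [32.   1.  32.2 31.9 28.5  1.7 24.5  1.  27.5 24.6  1.6 28.1  9.4] flat normals mod45 32.63
  normal 347.6 width 64.1 mid 432.1;  normal 32.6 width 62.7 mid 436.0;  normal 77.6 width 61.9 mid 180.8;  normal 122.6 width 64.9 mid -176.9;
oct centre [0.4617 0.0851] tool [2.85 2.21]
thin bins [(5, 0), (50, 1), (55, 0), (60, 0), (65, 0), (70, 0), (75, 0), (80, 0), (85, 0), (90, 0), (95, 0), (135, 1), (140, 1), (185, 0), (190, 0), (195, 0), (200, 0), (205, 0), (210, 0), (215, 0), (220, 0), (225, 0), (270, 0), (320, 0), (325, 1)]
TOP plate [ 0.583  -0.2106] 0.042053164964118164
TOP boss [ 0.5822 -0.2105] 0.022280079552063813
[-0.00138476  0.00037533] [-7.83296864e-04  7.71853012e-05]
bias tool mm [-0.45543503 -0.13555385] top bias
dock corrected [ 0.58204865 -0.21004957] tin corr [0.46075011 0.08565229]
SHORT
boss [0.6288 0.1629] 0.0236 tool [186.72  14.65]
edges [17.2 11.7 28.  23.7  5.3 23.5 23.2 10.3 13.1 14.8 16.6 20.2] [29.8  0.9 43.8 41.9 28.4  1.3  1.  28.1  1.9 28.8  2.1  1. ] flat normals mod45 43.38
  normal 358.4 width 64.5 mid 625.6;  normal 43.4 width 63.5 mid 570.2;  normal 88.4 width 65.5 mid 182.3;  normal 133.4 width 65.1 mid -313.7;
oct centre [0.6302 0.164 ] tool [188.53  14.39]
thin bins [(25, 0), (30, 0), (35, 0), (40, 0), (45, 0), (50, 0), (55, 0), (60, 1), (120, 1), (125, 0), (130, 0), (135, 0), (140, 0), (145, 0), (200, 1), (205, 1), (335, 1)]
```

Call:
move_arm:
  motion:
    - [[60,0,0,-20,0],[60,0,0,-20,-0.146],[60,0,0,-20,-0.146],[60,0,0,-20,-0.146],[60,0,0,-20,-0.146]]

```text
t: 11.9
position: [0.4601, 0.0861, 0.1744]
tool_rot: [[0.46, 0.888, -0.0], [0.888, -0.46, -0.0], [-0.0, -0.0, -1.0]]
wrist_force: [0.7, -0.3, -0.5]
opening: 0.066
```

Call:
move_arm:
  motion:
    - [[60,0,0,-15,-0.146],[60,0,0,0,-0.146],[60,0,0,0,-0.146],[60,0,0,0,-0.146],[60,0,0,0,-0.146]]

```text
t: 12.4
position: [0.4601, 0.0861, 0.1885]
tool_rot: [[-0.249, 0.968, -0.0], [0.968, 0.249, -0.0], [-0.0, -0.0, -1.0]]
wrist_force: [1.0, -0.2, -0.5]
opening: 0.0662
```

Call:
move_arm:
  motion:
    - [[60,0,0,0,-0.146],[60,0,0,0,-0.146],[60,0,0,0,0],[60,0,0,0,0],[60,0,0,0,0]]

```text
t: 12.9
position: [0.4604, 0.0861, 0.1886]
tool_rot: [[-0.51, 0.86, -0.0], [0.86, 0.51, -0.0], [-0.0, -0.0, -1.0]]
wrist_force: [0.3, -0.4, -1.0]
opening: 0.0659
```

Run:
```python
from h import *
go(.46,-.21,.19,31)
```

```text
t 12.9 pos [0.4604 0.0861 0.1886] yaw 30.66 tilt [-2.e-04 -1.e-04 -1.e+00] q [ 11.  13. -33. 117.   9.  53.   4.] open 0.0659 F [ 0.3 -0.4 -1. ]
shift tool mm [-254.5 -151.3   -1.4] n45 6.6 turn -0.006
```

Call:
move_arm:
  motion:
    - [[60,-31.8,-18.9,0,0],[60,-31.8,-18.9,0,0],[60,-31.8,-18.9,0,0],[60,-31.8,-18.9,0,0],[60,-31.8,-18.9,0,0]]

```text
t: 13.4
position: [0.4607, -0.1002, 0.1888]
tool_rot: [[-0.511, 0.86, 0.0], [0.86, 0.511, -0.0], [-0.0, 0.0, -1.0]]
wrist_force: [-0.1, 0.8, -0.8]
opening: 0.0659
```

Call:
move_arm:
  motion:
    - [[60,-31.8,-18.9,0,0],[60,-31.8,-18.9,0,0],[60,-31.8,-18.9,0,-0.006],[60,0,0,0,0],[60,0,0,0,0]]

```text
t: 13.9
position: [0.4608, -0.2101, 0.1885]
tool_rot: [[-0.515, 0.857, -0.0], [0.857, 0.515, 0.0], [0.0, -0.0, -1.0]]
wrist_force: [0.6, 1.0, -1.1]
opening: 0.0659
```

Run:
```python
from h import *
go(.582,-.2102,.06,31)
```

```text
t 13.9 pos [ 0.4608 -0.2101  0.1885] yaw 30.98 tilt [-3.e-04  4.e-04 -1.e+00] q [ 36.  15. -21. 113.   7.  53.  42.] open 0.0659 F [ 0.6  1.  -1.1]
shift tool mm [-62.5 103.8 128.4] n45 3.9 turn -0.0
```

Call:
move_arm:
  motion:
    - [[60,-12.5,20.8,0,0],[60,-12.5,20.8,0,0],[60,-12.5,20.8,20,0],[60,-12.5,20.8,30,0],[60,-12.5,20.6,30,0]]

```text
t: 14.4
position: [0.5839, -0.2072, 0.1083]
tool_rot: [[-0.519, 0.855, 0.001], [0.855, 0.519, 0.0], [-0.0, 0.001, -1.0]]
wrist_force: [0.5, -0.4, -1.2]
opening: 0.066
```

Call:
move_arm:
  motion:
    - [[60,0,0,30,0],[60,0,0,15,0],[60,0,0,0,0],[60,0,0,0,0],[60,0,0,0,0]]

```text
t: 14.9
position: [0.5831, -0.2097, 0.0655]
tool_rot: [[-0.517, 0.856, 0.003], [0.856, 0.517, -0.001], [-0.002, 0.002, -1.0]]
wrist_force: [-0.3, 0.0, -1.3]
opening: 0.0661
```

Run:
```python
from h import *
go(.582,-.2102,.0256,31)
s=snapshot('wrist');cv2.imwrite('pics/k.png',s['frame'][:,:,::-1])
s=snapshot('scene');cv2.imwrite('pics/k2.png',crop(s,245,255,130,100,6)[0])
```

```text
t 14.9 pos [ 0.5831 -0.2097  0.0655] yaw 31.16 tilt [ 2.6e-03 -9.0e-04 -1.0e+00] q [ 28.  34. -19. 103.  14.  45.  33.] open 0.0661 F [-0.3  0.  -1.3]
shift tool mm [ 0.2 -1.3 39.9] n45 0.9 turn 0.003
```

View pics/k.png

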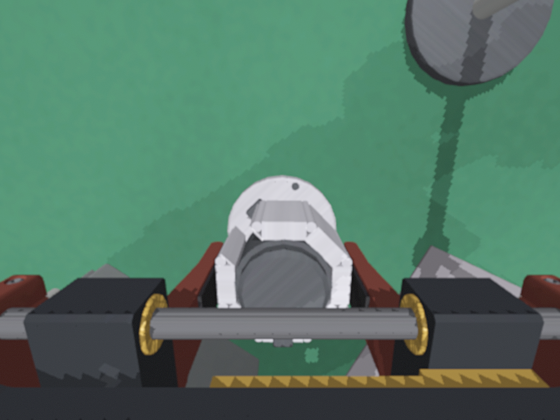

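View pics/k2.png

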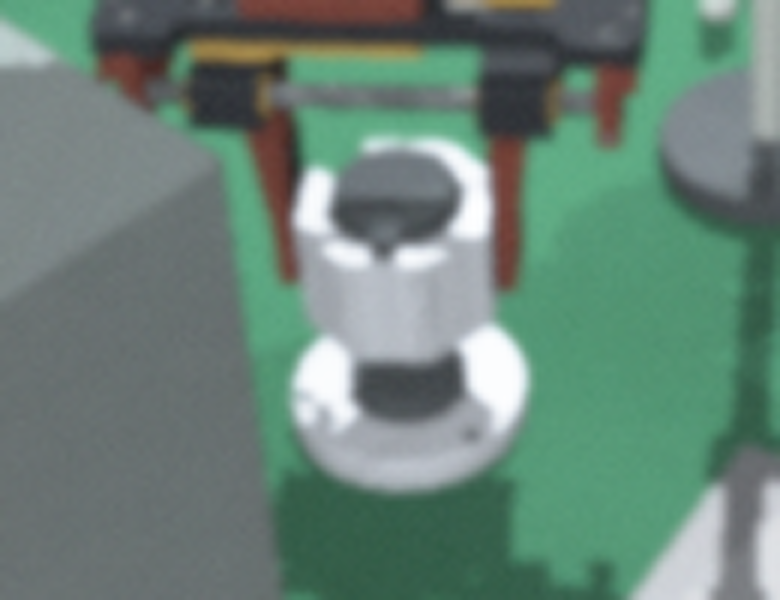

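Call:
move_arm:
  motion:
    - [[60,0.2,-1.3,10,0.002],[60,0,0,10,0],[60,0,0,8,0],[60,0,0,0,0],[60,0,0,0,0]]

```text
t: 15.5
position: [0.5807, -0.2099, 0.0351]
tool_rot: [[-0.516, 0.857, -0.001], [0.857, 0.516, 0.0], [0.001, -0.001, -1.0]]
wrist_force: [0.3, 0.0, -0.8]
opening: 0.0663
```

Run:
```python
from h import *
go(.582,-.2102,.0256,31)
```

```text
t 15.5 pos [ 0.5807 -0.2099  0.0351] yaw 31.05 tilt [-9.e-04  4.e-04 -1.e+00] q [ 27.  36. -18. 104.  15.  42.  32.] open 0.0663 F [ 0.3  0.  -0.8]
shift tool mm [-1.   1.   9.5] n45 0.2 turn 0.001
```

Call:
move_arm:
  motion:
    - [[60,-0.7,0.7,1,0],[60,0,0,2,0],[60,0,0,2,0],[60,0,0,2,0],[60,0,0,2,0]]

```text
t: 16.0
position: [0.5819, -0.2103, 0.0265]
tool_rot: [[-0.516, 0.857, -0.0], [0.857, 0.516, -0.0], [-0.0, -0.0, -1.0]]
wrist_force: [0.4, 0.1, -0.2]
opening: 0.0659
```

Run:
```python
from h import *
go(.582,-.2102,.0256,31)
```

```text
t 16.0 pos [ 0.5819 -0.2103  0.0265] yaw 31.05 tilt [-0.e+00 -1.e-04 -1.e+00] q [ 27.  37. -18. 104.  16.  42.  32.] open 0.0659 F [ 0.4  0.1 -0.2]
shift tool mm [-0.   0.2  0.9] n45 0.0 turn 0.001
```

Call:
move_arm:
  motion:
    - [[60,0,0,0.7,0],[60,0,0,0.7,0],[60,0,0,0,0],[60,0,0,0,0],[60,0,0,0,0]]

```text
t: 16.5
position: [0.5817, -0.2102, 0.0257]
tool_rot: [[-0.516, 0.857, -0.0], [0.857, 0.516, -0.0], [0.0, -0.0, -1.0]]
wrist_force: [-2.9, 1.1, 5.3]
opening: 0.0657
```

Contact is at z = 0.0257, the expected home height, so the tin is seated. I'll release and go straight up.

Call:
move_arm:
  motion:
    - [[87.8,0,0,0,0],[87.8,0,0,0,0],[87.8,0,0,0,0],[87.8,0,0,0,0],[87.8,0,0,-5,0]]

```text
t: 17.0
position: [0.5814, -0.2101, 0.0298]
tool_rot: [[-0.516, 0.857, -0.001], [0.857, 0.516, 0.0], [0.001, -0.001, -1.0]]
wrist_force: [-0.7, -0.1, 0.1]
opening: 0.0877
```

Call:
move_arm:
  motion:
    - [[87.8,0,0,-30,0],[87.8,0,0,-40,0],[87.8,0,0,-40,0],[87.8,0,0,-50,0],[87.8,0,0,0,0]]

```text
t: 17.5
position: [0.5862, -0.211, 0.1981]
tool_rot: [[-0.516, 0.857, 0.012], [0.857, 0.516, -0.004], [-0.009, 0.009, -1.0]]
wrist_force: [0.8, -0.2, 0.3]
opening: 0.088
```

Run:
```python
from h import *
go(.46,-.21,.19,31)
s=snapshot('wrist');s['S']=read_state();pickle.dump(s,open('tower.pkl','wb'))
tin(s,pix(s,[.582,-.2102,.056]),.056,w=46)
im,o=crop(s,*pix(s,[.582,-.2102,.056]),120,100,6);cv2.imwrite('pics/l.png',im)
```

```text
t 17.5 pos [ 0.5862 -0.211   0.1981] yaw 31.04 tilt [ 0.0122 -0.0036 -0.9999] q [ 30.  25. -21.  97.  10.  59.  36.] open 0.088 F [ 0.8 -0.2  0.3]
shift tool mm [  66.  -107.7    6.6] n45 2.8 turn 0.001
boss [ 0.583  -0.2135] 0.0287 tool [-1.63 -2.55]
edges [26.2 22.3 13.9 14.5  9.5 14.1 16.2 16.5 12.7 12.   8.5 18.7 26.9 27.1] [29.4 18.9 41.3 17.3 36.1 10.3 34.6 15.3 39.9 14.1 29.  38.9 30.6 30.9] flat normals mod45 27.68
  normal 342.7 width 75.8 mid 613.4;  normal 27.7 width 72.2 mid 418.1;  normal 72.7 width 75.6 mid -22.6;  normal 117.7 width 78.0 mid -450.3;
oct centre [ 0.5791 -0.2044] tool [ 8.18 -1.19]
thin bins [(290, 4), (295, 0), (300, 0), (305, 11)]
```

View pics/l.png

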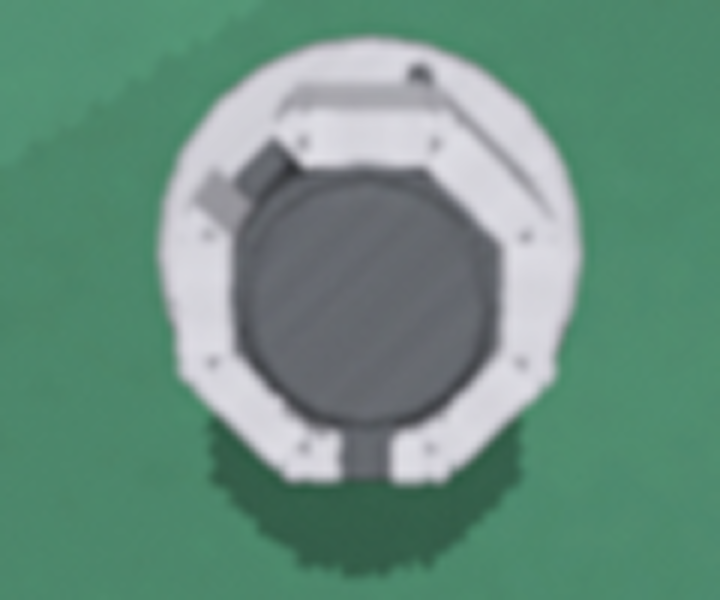

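Seated: the dock key lies inside the notch and the wall sits flat on the plate. Now around the stand to the short tin.

Call:
move_arm:
  motion:
    - [[87.8,27,-20.5,0,0],[87.8,27,-20.5,0,0],[87.8,27,-20.5,0,0],[87.8,27,-20.5,0,0],[87.8,33.2,20,0,0]]

```text
t: 18.05
position: [0.4509, -0.1242, 0.1887]
tool_rot: [[-0.51, 0.86, -0.005], [0.86, 0.51, -0.002], [0.001, -0.005, -1.0]]
wrist_force: [1.4, 0.4, -0.4]
opening: 0.0877
```

Call:
move_arm:
  motion:
    - [[87.8,33.2,20,0,0],[87.8,33.2,20,0,0],[87.8,33.2,20,0,0],[87.8,33.2,20,0,0],[87.8,33.2,20,0,0]]

```text
t: 18.55
position: [0.455, 0.0737, 0.1895]
tool_rot: [[-0.516, 0.857, -0.001], [0.857, 0.516, -0.0], [0.0, -0.001, -1.0]]
wrist_force: [0.3, -0.2, 0.8]
opening: 0.0881
```

Call:
move_arm:
  motion:
    - [[87.8,33.2,20,0,0],[87.8,33.2,20,0,0.142],[87.8,0,0,0,0.142],[87.8,0,0,0,0.142],[87.8,0,0,0,0.142]]

```text
t: 19.05
position: [0.4551, 0.1489, 0.1892]
tool_rot: [[0.026, 1.0, -0.002], [1.0, -0.026, -0.001], [-0.001, -0.002, -1.0]]
wrist_force: [0.5, -0.2, -0.6]
opening: 0.0878
```

Run:
```python
from h import *
go(.629,.164,.173,-1.6)
```

```text
t 19.05 pos [0.4551 0.1489 0.1892] yaw -1.51 tilt [-2.e-03 -5.e-04 -1.e+00] q [  1.  14. -30. 116.   8.  53. -35.] open 0.0878 F [ 0.5 -0.2 -0.6]
shift tool mm [ 19.7 173.4  15.8] n45 3.9 turn 0.002
```

Call:
move_arm:
  motion:
    - [[87.8,5,43.4,0,0],[87.8,5,43.4,0,0],[87.8,5,43.4,8,0],[87.8,5,43.4,8,0],[87.8,0,0,0,0]]

```text
t: 19.55
position: [0.6331, 0.164, 0.1705]
tool_rot: [[0.024, 1.0, -0.002], [1.0, -0.024, -0.0], [-0.0, -0.002, -1.0]]
wrist_force: [-0.4, 0.0, -0.3]
opening: 0.0878
```

Call:
move_arm:
  motion:
    - [[87.8,0,0,0,0],[87.8,0,0,0,0],[87.8,0,0,0,0],[87.8,0,0,0,0],[87.8,0,0,0,0]]

```text
t: 20.05
position: [0.6297, 0.1651, 0.1749]
tool_rot: [[0.021, 1.0, 0.001], [1.0, -0.021, -0.0], [-0.0, 0.001, -1.0]]
wrist_force: [-0.3, 0.6, 0.5]
opening: 0.0879
```

Run:
```python
from h import *
go(.629,.164,.173,-1.6)
s=snapshot('wrist');s['S']=read_state();pickle.dump(s,open('short.pkl','wb'))
c=pix(s,[.629,.164,.03]);im,o=crop(s,*c,120,120,5);cv2.imwrite('pics/m.png',im)
tin(s,c,.03,w=44)
```

```text
t 20.05 pos [0.6297 0.1651 0.1749] yaw -1.22 tilt [ 7.e-04 -1.e-04 -1.e+00] q [ -2.  30. -26.  94.  14.  59. -33.] open 0.0879 F [-0.3  0.6  0.5]
shift tool mm [-1.1 -0.7  1.9] n45 0.1 turn 0.007
boss [0.6296 0.1669] 0.0338 tool [ 1.89 -0.26]
edges [27.4 26.2 27.  25.6 27.5 26.6 26.3 26.5] [ 0.4  0.7  1.   1.8 44.5  0.3  1.4  0.8] flat normals mod45 0.72
  normal 0.7 width 65.6 mid 631.8;  normal 45.7 width 65.9 mid 557.5;  normal 90.7 width 66.0 mid 156.8;  normal 135.7 width 65.4 mid -336.0;
oct centre [0.6298 0.1647] tool [-0.38 -0.06]
thin bins [(125, 0), (130, 0), (135, 0), (140, 0), (145, 0)]
```

View pics/m.png

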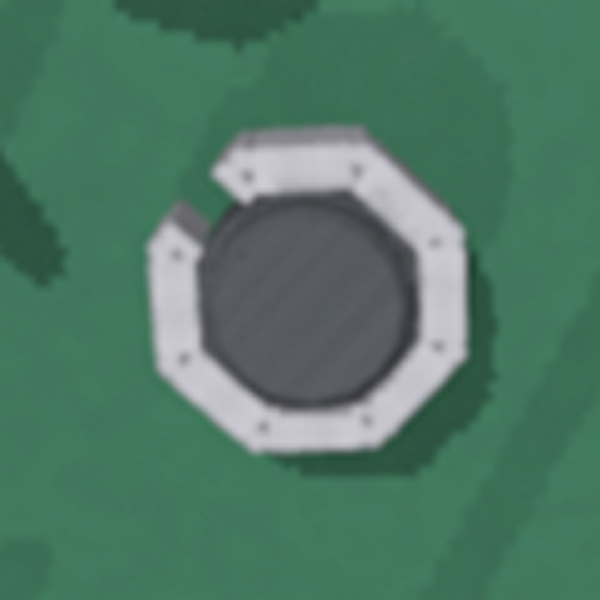

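The short tin's notch yaw is 135.7° and it lies within 0.4 mm of the TCP axis. I'll descend with the jaws at 0.7°.

Call:
move_arm:
  motion:
    - [[87.8,-0.3,0,40,-0.033],[87.8,0,0,40,0],[87.8,0,0,40,0],[87.8,0,0,25,0],[87.8,0,0,5,0]]
  newtons: 10

```text
t: 20.6
position: [0.6276, 0.1638, 0.0211]
tool_rot: [[-0.012, 1.0, -0.005], [1.0, 0.012, -0.002], [-0.002, -0.005, -1.0]]
wrist_force: [-0.2, 0.4, -0.2]
opening: 0.0877
```

Run:
```python
from h import *
go(.6298,.1648,.007,.7)
```

```text
t 20.6 pos [0.6276 0.1638 0.0211] yaw 0.67 tilt [-0.0053 -0.0018 -1.    ] q [ -4.  40. -22.  99.  20.  45. -36.] open 0.0877 F [-0.2  0.4 -0.2]
shift tool mm [ 1.   2.3 14. ] n45 0.3 turn -0.001
```

Call:
move_arm:
  motion:
    - [[87.8,0,0.5,6,0],[87.8,0,0,6,0],[60,0,0,0,0],[60,0,0,0,0],[60,0,0,0,0]]

```text
t: 21.1
position: [0.6311, 0.1649, 0.0132]
tool_rot: [[-0.011, 1.0, 0.001], [1.0, 0.011, 0.0], [0.0, 0.001, -1.0]]
wrist_force: [-2.2, -1.4, 1.5]
opening: 0.0669
```

Call:
move_arm:
  motion:
    - [[60,0,0,0,0],[60,0,0,0,0],[60,0,0,0,0],[60,0,0,0,0],[87.8,0,0,0,0]]

```text
t: 21.6
position: [0.6308, 0.1649, 0.0126]
tool_rot: [[-0.011, 1.0, 0.001], [1.0, 0.011, 0.0], [0.0, 0.001, -1.0]]
wrist_force: [0.7, -0.3, -0.3]
opening: 0.0711
```

Run:
```python
from h import *
go(.6298,.1648,.007,.7)
```

```text
t 21.6 pos [0.6308 0.1649 0.0126] yaw 0.65 tilt [ 7.e-04  2.e-04 -1.e+00] q [ -4.  41. -22.  99.  21.  44. -36.] open 0.0711 F [ 0.7 -0.3 -0.3]
shift tool mm [-0.  -1.   5.6] n45 0.1 turn -0.001
```

Call:
move_arm:
  motion:
    - [[87.8,0,0,0,0],[87.8,0,0,0,0],[87.8,0,0,0,0],[87.8,0,0,2,0.143],[87.8,0,0,2,0.143]]

```text
t: 22.1
position: [0.6305, 0.1647, 0.0081]
tool_rot: [[0.277, 0.961, -0.0], [0.961, -0.277, 0.0], [0.0, -0.0, -1.0]]
wrist_force: [0.4, -0.0, 0.7]
opening: 0.0881
```

Call:
move_arm:
  motion:
    - [[87.8,0,0,0,0.143],[87.8,0,0,0,0.143],[87.8,0,0,0,0.143],[87.8,0,0,0,0.143],[87.8,0,0,0,0.143]]

```text
t: 22.6
position: [0.6305, 0.1649, 0.0082]
tool_rot: [[0.839, 0.544, -0.0], [0.544, -0.839, 0.0], [-0.0, -0.0, -1.0]]
wrist_force: [0.6, 0.9, 0.7]
opening: 0.0878
```

Call:
move_arm:
  motion:
    - [[87.8,0,0,0,0.143],[87.8,0,0,0,0.143],[87.8,0,0,0,0.143],[87.8,0,0,0,0.14],[87.8,0,0,0,0]]

```text
t: 23.1
position: [0.6304, 0.1651, 0.0081]
tool_rot: [[1.0, 0.012, -0.0], [0.012, -1.0, -0.0], [-0.0, 0.0, -1.0]]
wrist_force: [-0.2, 0.9, -0.8]
opening: 0.0876
```

Run:
```python
from h import *
go(.631,.1649,.007,-89.3)
```

```text
t 23.1 pos [0.6304 0.1651 0.0081] yaw -89.34 tilt [-1.e-04 -4.e-04 -1.e+00] q [ -21.   39.    1.  100.   -0.   40. -109.] open 0.0876 F [-0.2  0.9 -0.8]
shift tool mm [0.6 0.2 1.1] n45 0.0 turn -0.001
```

Call:
move_arm:
  motion:
    - [[87.8,0.5,0,1,0],[60,0,0,0,0],[60,0,0,0,0],[60,0,0,0,0],[60,0,0,0,0]]
  newtons: 25

```text
t: 23.6
position: [0.6311, 0.1646, 0.0072]
tool_rot: [[1.0, 0.012, -0.0], [0.012, -1.0, 0.0], [-0.0, -0.0, -1.0]]
wrist_force: [0.3, 0.7, -0.6]
opening: 0.0661
```

Call:
move_arm:
  motion:
    - [[60,0,0,0,0],[60,0,0,0,0],[60,0,0,0,0],[60,0,0,0,0],[60,0,0,-5,0]]

```text
t: 24.1
position: [0.6304, 0.1647, 0.0117]
tool_rot: [[1.0, 0.012, -0.001], [0.012, -1.0, -0.0], [-0.001, 0.0, -1.0]]
wrist_force: [-0.1, 0.3, -1.8]
opening: 0.0662
```

Call:
move_arm:
  motion:
    - [[60,0,0,-35,0],[60,0,0,-40,0],[60,0,0,-50,0],[60,0,0,-50,0],[60,0,0,-40,0]]

```text
t: 24.6
position: [0.6314, 0.165, 0.2309]
tool_rot: [[1.0, 0.012, 0.003], [0.012, -1.0, 0.001], [0.003, -0.001, -1.0]]
wrist_force: [1.0, 0.1, -0.7]
opening: 0.0657
```

Run:
```python
from h import *
go(.46,.15,.22,-89.3)
s=snapshot('wrist');cv2.imwrite('pics/n.png',s['frame'][:,:,::-1])
```

```text
t 24.6 pos [0.6314 0.165  0.2309] yaw -89.29 tilt [ 0.0025  0.001  -1.    ] q [ -21.   25.    1.   92.   -1.   63. -109.] open 0.0657 F [ 1.   0.1 -0.7]
shift tool mm [-171.6   12.9   10.5] n45 3.8 turn 0.0
```

View pics/n.png

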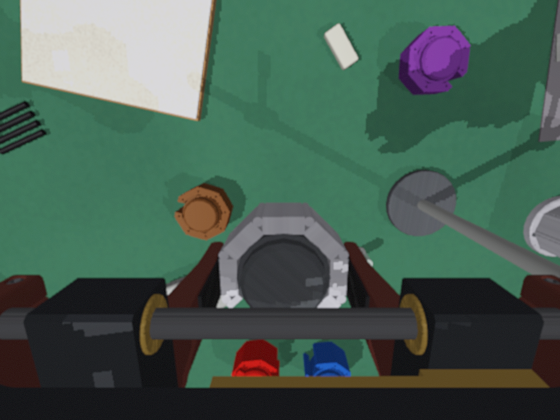

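Call:
move_arm:
  motion:
    - [[60,-42.9,3.2,0,0],[60,-42.9,3.2,0,0],[60,-42.9,3.2,0,0],[60,-42.9,3.2,0,0],[60,0,0,0,-0.144]]

```text
t: 25.15
position: [0.4537, 0.149, 0.2266]
tool_rot: [[0.987, 0.159, -0.004], [0.159, -0.987, -0.001], [-0.004, 0.001, -1.0]]
wrist_force: [1.3, 0.6, -0.0]
opening: 0.0659
```

Call:
move_arm:
  motion:
    - [[60,0,0,0,-0.144],[60,0,0,0,-0.144],[60,0,0,0,-0.144],[60,0,0,0,-0.144],[60,0,0,0,-0.144]]

```text
t: 25.65
position: [0.4593, 0.1499, 0.2273]
tool_rot: [[0.635, 0.772, 0.0], [0.772, -0.635, 0.0], [0.0, 0.0, -1.0]]
wrist_force: [-0.7, 0.5, -1.2]
opening: 0.0659
```

Call:
move_arm:
  motion:
    - [[60,0,0,0,-0.144],[60,0,0,0,-0.144],[60,0,0,0,-0.144],[60,0,0,0,-0.144],[60,0,0,0,-0.144]]

```text
t: 26.15
position: [0.4593, 0.1499, 0.2273]
tool_rot: [[-0.032, 1.0, 0.0], [1.0, 0.032, -0.0], [-0.0, 0.0, -1.0]]
wrist_force: [0.8, 0.9, -0.6]
opening: 0.0662
```

Call:
move_arm:
  motion:
    - [[60,0,0,0,-0.144],[60,0,0,0,-0.144],[60,0,0,0,-0.144],[60,0,0,0,-0.144],[60,0,0,0,-0.144]]

```text
t: 26.65
position: [0.4593, 0.1499, 0.2273]
tool_rot: [[-0.683, 0.731, 0.0], [0.731, 0.683, -0.0], [-0.0, -0.0, -1.0]]
wrist_force: [0.1, -0.3, -0.4]
opening: 0.066
```

Call:
move_arm:
  motion:
    - [[60,0,0,0,-0.144],[60,0,0,0,-0.144],[60,0,0,0,-0.144],[60,0,0,0,-0.144],[60,0,0,0,0]]

```text
t: 27.15
position: [0.4594, 0.1498, 0.2273]
tool_rot: [[-0.969, 0.246, 0.0], [0.246, 0.969, -0.0], [-0.0, -0.0, -1.0]]
wrist_force: [-0.3, -0.3, -0.9]
opening: 0.0656
```

Run:
```python
from h import *
go(.46,-.21,.23,76)
```

```text
t 27.15 pos [0.4594 0.1498 0.2273] yaw 75.78 tilt [ 0. -0. -1.] q [ -9.  10. -18. 113.   4.  57.  47.] open 0.0656 F [-0.3 -0.3 -0.9]
shift tool mm [ -88.9 -348.6   -2.7] n45 8.0 turn -0.004
```

Call:
move_arm:
  motion:
    - [[60,-8.9,-34.9,0,0],[60,-8.9,-34.9,0,0],[60,-8.9,-34.9,0,0],[60,-8.9,-34.9,0,0],[60,-8.9,-34.9,0,0]]

```text
t: 27.65
position: [0.4594, -0.0315, 0.2274]
tool_rot: [[-0.968, 0.251, 0.0], [0.251, 0.968, 0.0], [-0.0, 0.0, -1.0]]
wrist_force: [1.0, 0.1, -1.7]
opening: 0.0656
```

Call:
move_arm:
  motion:
    - [[60,-8.9,-34.9,0,0],[60,-8.9,-34.9,0,0],[60,-8.9,-34.9,0,0],[60,-8.9,-34.9,0,0],[60,-8.9,-34.9,0,-0.004]]

```text
t: 28.15
position: [0.4595, -0.2117, 0.2274]
tool_rot: [[-0.969, 0.247, 0.0], [0.247, 0.969, -0.0], [-0.0, -0.0, -1.0]]
wrist_force: [1.0, -0.3, -1.2]
opening: 0.0661
```

Run:
```python
from h import *
go(.5817,-.2102,.12,76.05)
```

```text
t 28.15 pos [ 0.4595 -0.2117  0.2274] yaw 75.69 tilt [ 4.e-04 -1.e-04 -1.e+00] q [ 19.  11.  -2. 112.   0.  57.  93.] open 0.0661 F [ 1.  -0.3 -1.2]
shift tool mm [-118.    31.6  107.5] n45 3.6 turn -0.006
```

Call:
move_arm:
  motion:
    - [[60,-23.6,6.3,0,-0.006],[60,-23.6,6.3,0,0],[60,-23.6,6.3,0,0],[60,-23.6,6.3,0,0],[60,-23.6,6.3,0,0]]

```text
t: 28.65
position: [0.5827, -0.2076, 0.2272]
tool_rot: [[-0.97, 0.241, -0.0], [0.241, 0.97, 0.0], [0.0, -0.0, -1.0]]
wrist_force: [0.3, 0.2, -1.4]
opening: 0.0655
```

Call:
move_arm:
  motion:
    - [[60,0,0,35,0],[60,0,0,35,0],[60,0,0,35,0],[60,0,0,10,0],[60,0,0,0,0]]

```text
t: 29.15
position: [0.5808, -0.2074, 0.111]
tool_rot: [[-0.971, 0.239, -0.003], [0.239, 0.971, 0.001], [0.003, 0.0, -1.0]]
wrist_force: [-0.0, -0.2, -1.1]
opening: 0.066
```

Run:
```python
from h import *
go(.5817,-.2102,.08,76.05)
s=snapshot('wrist');cv2.imwrite('pics/p.png',s['frame'][:,:,::-1])
s=snapshot('scene');cv2.imwrite('pics/p2.png',crop(s,245,250,130,100,6)[0])
```

```text
t 29.15 pos [ 0.5808 -0.2074  0.111 ] yaw 76.17 tilt [-3.1e-03  8.0e-04 -1.0e+00] q [ 16.  29.  -2. 103.   2.  49.  89.] open 0.066 F [-0.  -0.2 -1.1]
shift tool mm [-1.6 -2.5 31. ] n45 0.7 turn 0.002
```

View pics/p.png

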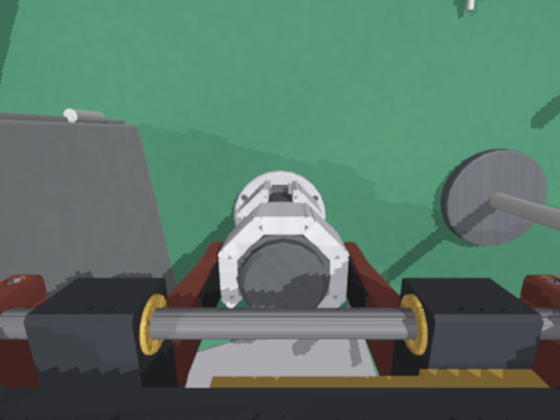

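View pics/p2.png

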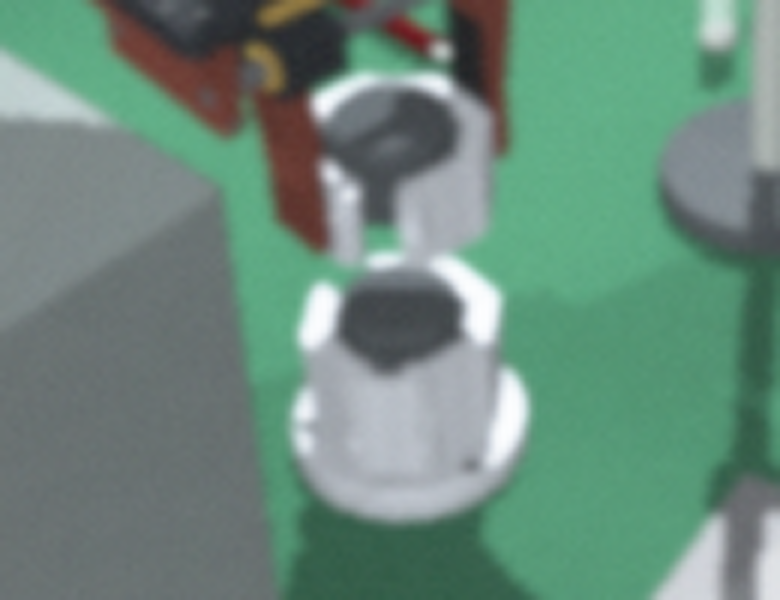

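Call:
move_arm:
  motion:
    - [[60,-0.9,-2.5,10,0],[60,0,0,10,0],[60,0,0,8,0],[60,0,0,0,0],[60,0,0,0,0]]

```text
t: 29.75
position: [0.582, -0.2104, 0.084]
tool_rot: [[-0.971, 0.237, -0.0], [0.237, 0.971, 0.0], [0.001, 0.0, -1.0]]
wrist_force: [0.9, -0.1, -0.6]
opening: 0.066
```

Run:
```python
from h import *
go(.5817,-.2102,.0632,76.05)
```

```text
t 29.75 pos [ 0.582  -0.2104  0.084 ] yaw 76.28 tilt [-5.e-04  2.e-04 -1.e+00] q [ 16.  31.  -2. 103.   2.  46.  89.] open 0.066 F [ 0.9 -0.1 -0.6]
shift tool mm [ 0.3  0.1 20.8] n45 0.5 turn 0.004
```

Well centred, so I'll lower gently.

Call:
move_arm:
  motion:
    - [[60,0.2,0,4,0.004],[60,0,0,4,0],[60,0,0,2,0],[60,0,0,2,0],[60,0,0,2,0]]

```text
t: 30.25
position: [0.5819, -0.2104, 0.0701]
tool_rot: [[-0.971, 0.241, 0.0], [0.241, 0.971, 0.0], [-0.0, 0.0, -1.0]]
wrist_force: [-0.3, 0.2, -0.9]
opening: 0.0662
```

Call:
move_arm:
  motion:
    - [[60,0,0,1.5,0],[60,0,0,1.5,0],[60,0,0,1,0],[60,0,0,1,0],[60,0,0,1,0]]

```text
t: 30.75
position: [0.582, -0.2104, 0.0643]
tool_rot: [[-0.971, 0.241, 0.0], [0.241, 0.971, -0.0], [-0.0, -0.0, -1.0]]
wrist_force: [0.8, 0.4, -1.0]
opening: 0.0657
```

Run:
```python
from h import *
go(.5817,-.2102,.0632,76.05)
```

```text
t 30.75 pos [ 0.582  -0.2104  0.0643] yaw 76.05 tilt [ 1.e-04 -1.e-04 -1.e+00] q [ 16.  33.  -2. 104.   2.  43.  89.] open 0.0657 F [ 0.8  0.4 -1. ]
shift tool mm [0.3 0.1 1.1] n45 0.0 turn 0.0
```

Call:
move_arm:
  motion:
    - [[60,0,0,0.7,0],[60,0,0,0.7,0],[60,0,0,0,0],[60,0,0,0,0],[60,0,0,0,0]]

```text
t: 31.25
position: [0.5819, -0.2104, 0.0632]
tool_rot: [[-0.971, 0.241, 0.0], [0.241, 0.971, -0.0], [-0.0, -0.0, -1.0]]
wrist_force: [-1.7, 1.0, 3.8]
opening: 0.0658
```

Contact came at exactly the expected z = 0.0632. I'll release and rise.

Call:
move_arm:
  motion:
    - [[87.8,0,0,0,0],[87.8,0,0,0,0],[87.8,0,0,0,0],[87.8,0,0,0,0],[87.8,0,0,-5,0]]

```text
t: 31.75
position: [0.5814, -0.2102, 0.0673]
tool_rot: [[-0.971, 0.241, -0.001], [0.241, 0.971, 0.0], [0.001, 0.0, -1.0]]
wrist_force: [-1.0, 1.2, -0.0]
opening: 0.0877
```

Call:
move_arm:
  motion:
    - [[87.8,0,0,-30,0],[87.8,0,0,-40,0],[87.8,0,0,-45,0],[87.8,0,0,-45,0],[87.8,0,0,0,0]]

```text
t: 32.25
position: [0.5856, -0.2116, 0.2354]
tool_rot: [[-0.97, 0.241, 0.012], [0.241, 0.97, -0.003], [-0.012, -0.0, -1.0]]
wrist_force: [0.4, 0.7, -0.4]
opening: 0.0874
```

Run:
```python
from h import *
go(.46,-.21,.23,76)
s=snapshot('wrist');s['S']=read_state()
c=pix(s,[.582,-.2102,.086]);im,o=crop(s,*c,120,100,6);cv2.imwrite('pics/r.png',im)
s=snapshot('scene');cv2.imwrite('pics/r2.png',crop(s,245,250,130,100,6)[0])
s=snapshot('top');cv2.imwrite('pics/r3.png',s['frame'][:,:,::-1])
```

```text
t 32.25 pos [ 0.5856 -0.2116  0.2354] yaw 76.03 tilt [ 0.0119 -0.0032 -0.9999] q [16. 21. -2. 96.  1. 62. 89.] open 0.0874 F [ 0.4  0.7 -0.4]
shift tool mm [122.3 -28.8   3.9] n45 2.8 turn 0.001
```

View pics/r.png

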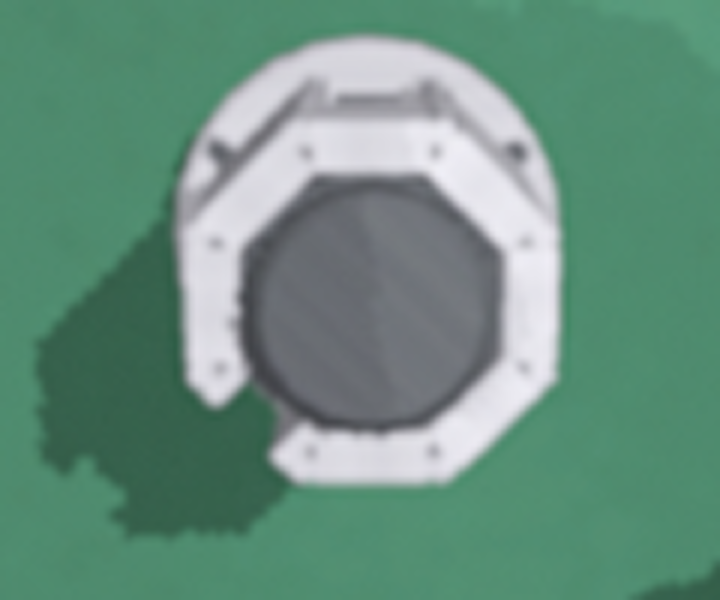

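View pics/r2.png

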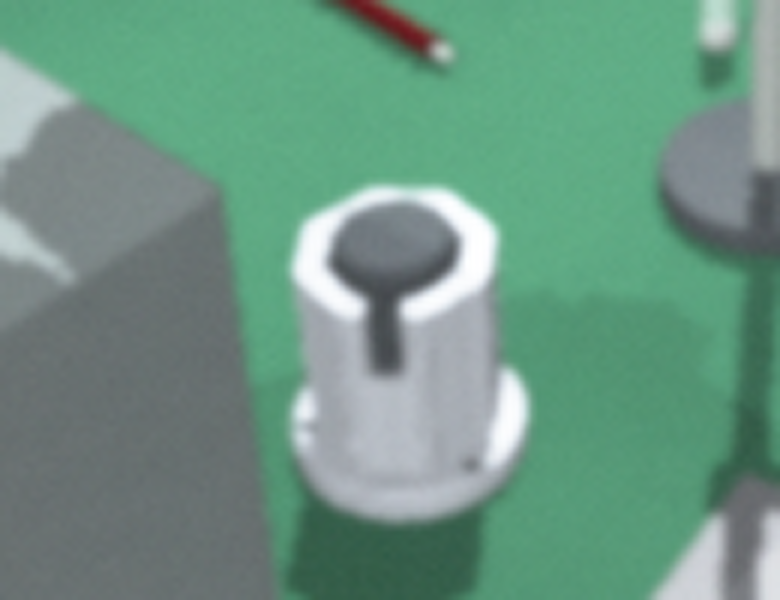

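View pics/r3.png

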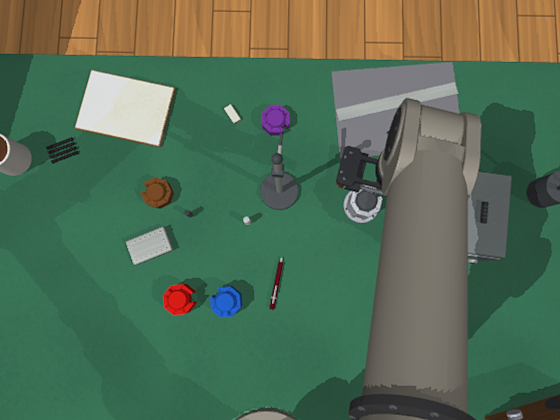

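The tower stands flush with no seam gap, and its walls are aligned with the notch over the key. The bystanders are at their original pixels. I'll let the arm settle for a moment, then hand in.

Call:
move_arm:
  motion:
    - [[87.8,0,0,0,0],[87.8,0,0,0,0],[87.8,0,0,0,0],[87.8,0,0,0,0],[87.8,0,0,0,0]]

```text
t: 32.9
position: [0.5818, -0.2104, 0.2275]
tool_rot: [[-0.971, 0.241, -0.0], [0.241, 0.971, 0.0], [0.001, 0.0, -1.0]]
wrist_force: [-0.3, 0.6, 0.0]
opening: 0.0879
```

```bash
python3 -c "
from rig import *
print(finish_job())"
```

```text
the job is handed in; nothing more can be done
None
```

The tower is built and handed in at about 33 s of the 54 s allowed. The tall tin is on the dock with its notch over the dock key, and the short tin is on top with its notch over the tall tin's key.

- **Seating:** both tins met resistance at the height calculated for fully home. The tool was at 25.7 mm against 25.6 mm for the tall tin, and exactly 63.2 mm for the short tin. Contact forces were about 5 N and 4 N.
- **Standing by itself:** after release, the wrist and scene pictures showed the walls flush and level with no gap. The gripper was clear, about 14 cm above the top.
- **Bystanders:** the top view showed the barrel, cap, grip section, mint box and look-alikes where they started. This was by eye, not measured.
- **Disagreements:** the measurements of the dock key's direction spread from 165° to 167°, so I used 166°, well inside the play of about 4°. The automatic outline measurement of the placed tall tin was unusable because the bright dock plate merged with it, so I judged that fit by picture and contact height.

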